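# Load the drill jig from the bar magazine

### The job

Load the drill jig with every aluminium bar that is in the green magazine, one bar to a channel, each slid under the blue plate until it is fully home against the end stop, and when all are in, throw the black-balled clamp lever right over to clamp them. Draw the bars only from the bottom of the stack: for each one twist the red knob anticlockwise to its stop, let it spring back, and pull the bar that it has fed out from under the gate; never lift bars out over the top. Leave the spanner, grinding wheel, blue bin and oil bottle where they are.

Things in the scene. Friction and masses are not known exactly. Their poses are not given: they have to be found in the camera images.
- magazine: Fixed green magazine. Origin on the bench under the middle of the stack; x along the bars, which come out to -x. Deck 45 mm above the bench; block spans x -66 to 120, y -140 to 32 mm. Bars at rest span x -60 to 60 mm between guide posts 45 mm apart (tops 83 mm above the bench), open above. The gate plate, x -66 to -61 mm, leaves a 12 mm opening over the deck: only the bottom bar passes.
- exit (a point): Middle of the gate's front face at deck height (magazine x = -66 mm), axes as the magazine's. A full twist of the knob feeds the bottom bar 44 mm, so 38 mm of it then stands out here over free space; pull it about 80 mm more, level along -x, to come clear. Only then does the next bar drop to the deck.
- eject_knob (a joint): Angle of the red ejector knob, rad: 0 at rest, growing anticlockwise seen from above to a hard stop at 1.4. A rack and pinion drives a flat pusher (32 mm per rad) against the rear end of the bottom bar. A spring turns it back to 0 within about 2 s when let go; it takes 0.15 to 0.4 N m.
- knob_grip (a point): Point on the knob axis at the height to grip, 84 mm above the bench (x 30, y -95 mm from the magazine origin). The red wing is 60 mm long, 14 mm thick, 36 mm tall (60 to 96 mm above the bench). The point turns with the knob; its x axis lies along the wing, and along the magazine x axis at angle 0.
- jig: Fixed drill jig, y -150 to 215 mm. Origin on the bench below its middle. Four level channels 45 mm wide, open to -x, rounded mouths. Floor 45 mm above the bench from the front face (x = -40) to the end stop (x = 40 mm). Blue roof plate from x = -25 mm on, 14 mm above the floor; tops 76 mm above the bench. A bar home has its centre at x = -20 mm; 40 mm of it stand out in front.
- clamp_lever (a joint): Angle of the jig's clamp lever, rad: 0 open (leaning to the jig's -x), growing as it swings over towards +x, to a stop at 1.0 (clamped). It stays where it is left; about 3 to 6 N at the ball. It lowers four rubber pads (jig x -33 to -26 mm) into the channel mouths, from 14 to under 8 mm above the floor: while it is clamped no bar can go in.
- lever_ball (a point): Centre of the black ball, 24 mm across, on the end of the clamp lever, 60 mm from its pivot. The pivot lies at jig x -3, y 195 mm, 63 mm above the bench; the ball is 116 mm above the bench when open or clamped and travels 58 mm towards jig +x.
- slot0 (a point): Middle of the mouth of jig channel 0 on the channel floor (jig x = -40 mm, y = -108 mm); axes as the jig's.
- slot1 (a point): Middle of the mouth of jig channel 1 on the channel floor (jig x = -40 mm, y = -36 mm); axes as the jig's.
- slot2 (a point): Middle of the mouth of jig channel 2 on the channel floor (jig x = -40 mm, y = 36 mm); axes as the jig's.
- slot3 (a point): Middle of the mouth of jig channel 3 on the channel floor (jig x = -40 mm, y = 108 mm); axes as the jig's.
- bar1: Aluminium bar blank, 120 mm long (x) by 40 mm wide (y) by 8 mm thick, 0.1 kg; origin at the centre of its underside. Three or four such bars lie stacked in the magazine at the start, bar1 lowest; those absent are missing altogether (None throughout).
- bar2: Aluminium bar blank, 120 mm long (x) by 40 mm wide (y) by 8 mm thick, 0.1 kg; origin at the centre of its underside. Three or four such bars lie stacked in the magazine at the start, bar1 lowest; those absent are missing altogether (None throughout).
- bar3: Aluminium bar blank, 120 mm long (x) by 40 mm wide (y) by 8 mm thick, 0.1 kg; origin at the centre of its underside. Three or four such bars lie stacked in the magazine at the start, bar1 lowest; those absent are missing altogether (None throughout).
- bar4: Aluminium bar blank, 120 mm long (x) by 40 mm wide (y) by 8 mm thick, 0.1 kg; origin at the centre of its underside. Three or four such bars lie stacked in the magazine at the start, bar1 lowest; those absent are missing altogether (None throughout).
- spanner: Steel spanner, 190 mm, lying on the bench; leave alone.
- wheel: Spare grey grinding wheel, 150 mm across, 20 mm thick, lying on the bench; leave alone.
- bin: Open blue plastic bin, 150 x 100 x 70 mm; leave alone.
- oiler: Orange oil bottle, 52 mm across, 130 mm tall, standing; leave alone.
Things that resemble listed ones, but are neither listed nor needed, are in the scene too. Leave any orange look-alike of the bar4 alone.

How it is judged:
By the outcome, as a careful person would: the job done as asked, in the order asked, and still so for the second after the job is handed in, with the robot touching nothing.
Of bar1, bar2, bar3, bar4 only 3 to 4 are there at a start; the rules pass over those that are not, and their reading is None.
At some moment in a run one of bar1, bar2, bar3, bar4 may be knocked a few centimetres aside while the robot is not near it.
Once in a run the grip may slacken for a moment while it holds something.
It also fails if it takes over 210 s, if anything falls off the work surface, if the arm or the gripper's body presses on something with over 40 N, if the wrist force passes 120 N, or if a joint passes its speed limit or range.

### The arm

A 6-joint arm with a two-finger parallel gripper is mounted at the origin on the work surface. World frame = base frame: x ahead of the robot, y to its left, z up, the work surface at z = 0. Lengths are in mm, angles in rad, forces in N, time in s.
With the tool pointing down it reaches from about 275 to 750 mm from the base axis. Payload 10.2 kg.
Tool frame: the origin (TCP) lies on the centre line of the jaws, within the pads' length; the fingertips stand 19 mm ahead of it and the grasp point (between the pads) is the TCP (env.tip_reach is the distance from the TCP to the fingertips, in mm); z points along the fingers, y is the line along which they close (so a half turn about z gives the same grasp; the last joint's range is limited). The gripper opens to 85 mm and grips with 20 to 120 N. Pads are 22 mm wide; open, the fingers measure 114 mm over their backs; the gripper's body (76 mm by 85 mm) begins 54 mm behind the grasp point. The pads swing forward as they close: fully open they stand 13 mm farther back than shut.
Start: joints at [-1.557, 0.313, 1.498, -0, 1.331, -0.223], TCP at [123.148, -510.359, 250.294] pointing down, gripper open.
Joint ranges: [-2.94, 2.94], [-0.97, 2.17], [0.19, 2.56], [-1.23, 4.37], [0.02, 3.11], [-2.88, 2.88]. Speed limits (rad/s): [2.39, 2.39, 3.01, 3.14, 3.14, 3.14].

### API

Orientations are given as a rotation vector (axis times angle).
In Python, from cell import env gives the robot as it stands. The module is installed in compiled form; this text tells all that it offers.
- The arm moves only by the shell command python3 -m jog 'ROWS' [FORCE]. ROWS is JSON, one flat list of numbers, 7 for each row, row after row: the shift along the tool's x, y, z in mm, then the turn, a rotation vector about the tool's x, y, z in rad, then the closure, from -1 (fully open) to 1 (shut), so that 0 is half open. In form: [tx, ty, tz, rx, ry, rz, hand, tx, ty, tz, rx, ry, rz, hand, ...]. A call has exactly 5 rows; each row shifts and turns the commanded pose from where the row before left it, along the tool's axes as they then stand; what a row does not reach is not made up. A row lasts 1/8 s, in which the tool goes at most 62.5 mm and 10.7 degrees, less where a joint would pass 70% of its speed; a pose out of reach is approached as far as the arm can. A call is refused whole if a number of a shift passes 62.5 or a number of a turn 0.188, either way. A call with a gripper value outside its range is refused whole. The fingers move at their own pace and stop on an object; FORCE is the grip in N (left out, the last holds). Time passes only in rows, so rows that do not move let the fingers close, or fill a call up. It gives the time, the measured TCP pose, the force, the opening and the grip force at its end, in the units of the state.
- env.read_state(): the state, without advancing time (a new reading comes with each control period).
- env.read_camera(name): name is "scene" or "top" or "wrist"; returns a dict with "pixels" (480x640x3 uint8, red, green, blue), "range_z" (480x640 float32, mm along the optical axis (not along the pixel's ray), 0 where there is no reading), "mtx" (3x3 intrinsics, pixels), "extrinsics" (4x4, takes a point from camera to world coordinates). Camera axes: x right, y up, looking along -z (the intrinsics and any distortion apply to the point x, -y, -z); pixel columns grow to the right and rows downward; lengths in mm; the calibration is good to about 2 mm. A picture is of the moment at which its call begins.
- env.hand_in(): hands the job in; it is judged then, once.
The state is a dict: "clock": time; "joint_positions": joint angles; "dq": joint speeds; "tau": joint torques, N m; "position": TCP position; "eef_rot": TCP orientation; "force": force on the tool from outside, world axes, zero at the start; "wrist_torque": the same for the moment, N m; "finger_gap": finger opening in mm; "gripper_force": force on a finger pad.
Only numpy, scipy, OpenCV 4.12 (cv2) and the standard library are available. Lean on these libraries where they do the work, as an engineer would, in place of code of your own. Each camera call takes 0.05 s, during which the arm holds its last target. There are 200 camera calls.

## Working session

There is one attempt and no reset: what is moved stays moved. The work goes in short steps, Python scripts to look and compute and a shell command to move; the robot and the scene stay as the last step left them, time stands still between calls to the robot, and variables do not carry over. Pictures are saved under pics/ and viewed, at most 14 in all, crops included, and the job is handed in when it is done.

```bash
mkdir -p pics
cat > h.py <<'E'
import numpy as np,cv2
from cell import env
from scipy.spatial.transform import Rotation as R
def snap(n,f):
    c=env.read_camera(n); cv2.imwrite('pics/'+f+'.png',c['pixels'][:,:,::-1]); np.savez('pics/'+f,**c); return c
def cloud(c):
    z=c['range_z'];K=c['mtx'];v,u=np.mgrid[:480,:640]
    p=np.stack([(u-K[0,2])/K[0,0]*z,-(v-K[1,2])/K[1,1]*z,-z],-1)
    E=c['extrinsics'];w=p@E[:3,:3].T+E[:3,3]; w[z==0]=np.nan; return w
def st():
    s=env.read_state();return s
E
python3 - <<'E'
from h import *
for n in('top','scene'):
    c=snap(n,n+'0');w=cloud(c);print(n,c['extrinsics'].round(2).tolist())
s=st();print({k:np.round(v,3).tolist() for k,v in s.items()});print(R.from_rotvec(s['eef_rot']).as_matrix().round(3),env.tip_reach)
E
```

```text
top [[-0.0, 0.98, -0.18, 307.52], [-1.0, -0.0, -0.0, -11.33], [-0.0, 0.18, 0.98, 1540.58], [0.0, 0.0, 0.0, 1.0]]
scene [[-0.87, -0.32, 0.38, 1076.69], [0.49, -0.58, 0.65, 903.89], [0.01, 0.75, 0.66, 1051.41], [0.0, 0.0, 0.0, 1.0]]
{'clock': 0.1, 'joint_positions': [-1.557, 0.313, 1.498, 0.0, 1.331, -0.223], 'dq': [-0.001, -0.001, -0.002, -0.003, 0.001, 0.001], 'tau': [0.002, -41.29, -26.014, -0.0, 0.003, 0.0], 'position': [123.129, -510.146, 249.779], 'eef_rot': [-3.118, -0.371, -0.0], 'force': [-0.072, -0.363, 0.617], 'wrist_torque': [0.009, 0.003, -0.0], 'gripper_force': 0.0, 'finger_gap': 85.237}
[[ 0.972  0.235 -0.   ]
 [ 0.235 -0.972  0.001]
 [ 0.    -0.001 -1.   ]] 19.0
```

View pics/top0.png

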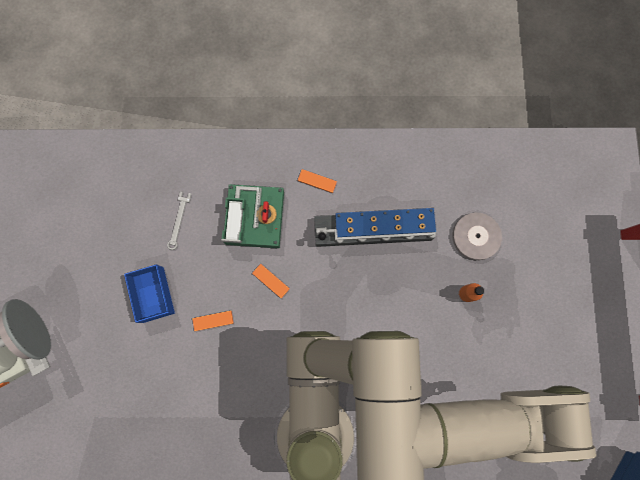

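View pics/scene0.png

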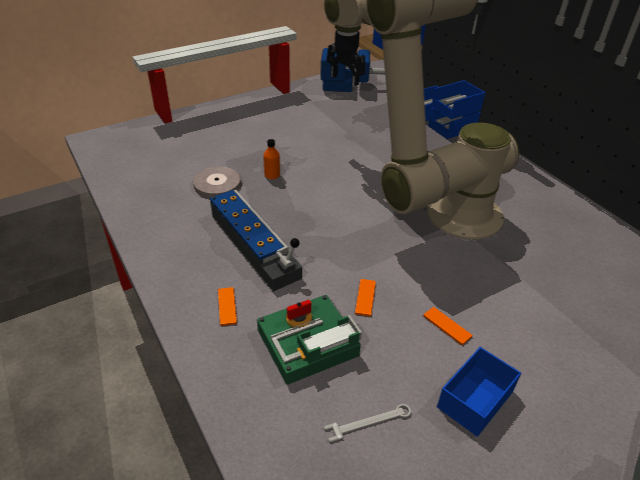

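The top view, with world +x up and +y left, shows the magazine at about (253,216), with its stack at (234,220) and red knob at (267,213). The jig is at about (378,225) with the lever ball at (322,236). Three orange look-alike bars lie loose nearby, and the scene view shows the same layout.

```bash
cat > m.py <<'E'
from h import *
def rect(w,mask):
    p=w[mask][:,:2].astype(np.float32); r=cv2.minAreaRect(p); return np.round(r[0],1),np.round(r[1],1),round(r[2],2)
if __name__=='__main__':
  for n in('top','scene'):
    d=dict(np.load(f'pics/{n}0.npz'));w=cloud(d);h=cv2.cvtColor(d['pixels'],cv2.COLOR_RGB2HSV);z=w[...,2]
    reg=(w[...,0]>380)&(w[...,0]<720)&(abs(w[...,1])<420)
    H,S,V=h[...,0],h[...,1],h[...,2]
    g=reg&(H>60)&(H<90)&(S>100)&(z>35)&(z<55)
    b=reg&(H>100)&(H<125)&(S>120)&(z>70)&(z<82)&(w[...,1]<100)
    r=reg&((H<5)|(H>175))&(S>150)&(z>85)&(z<105)&(w[...,1]>0)
    wh=reg&(S<50)&(V>150)&(z>60)&(z<90)&(w[...,1]>150)
    for k,m in(('green',g),('blue',b),('red',r),('white',wh)): print(n,k,m.sum(),rect(w,m),np.nanmedian(z[m]))
    bl=reg&(V<50)&(z>105)&(z<135); print('ball',bl.sum(),np.nanmean(w[bl],0))
    print('table',np.nanmedian(z[(z>-15)&(z<15)]))
E
python3 m.py
```

```text
top green 22 (array([666.3, 211.4]), array([ 66.9, 173.7]), 27.35) 46.4769307012798
top blue 1281 (array([ 627.2, -213.4]), array([ 74.2, 297.8]), 3.02) 72.61358482841229
top red 76 (array([657.9, 148.8]), array([13.3, 55.9]), 87.23) 94.44439966429377
top white 520 (array([633.6, 248.7]), array([ 53.7, 124.9]), 87.73) 68.97317345177191
ball 42 [574.64103896 -21.24374713 126.14119739]
table -0.012361651792389239
scene green 1677 (array([645.3, 193.7]), array([173.3, 159.7]), 85.8) 45.90131992724639
scene blue 1380 (array([ 627.9, -210.9]), array([ 78.4, 305.1]), 3.05) 72.73829423318375
scene red 163 (array([657.9, 151.8]), array([18.2, 61.2]), 85.74) 94.59702996519525
scene white 669 (array([628.6, 243.2]), array([ 57.2, 123. ]), 84.48) 69.88469559673354
ball 64 [577.86851275 -15.40722935 124.03333929]
table 1.4498796320499423
```

```bash
cat >> h.py <<'E'
MY=np.radians(-3.7);KN=np.array([657.9,150.]);JY=np.radians(3.04);JO=np.array([618,-211.])
def rot(a): return np.array([[np.cos(a),-np.sin(a)],[np.sin(a),np.cos(a)]])
def mag(x,y): return KN+rot(MY)@(np.array([x,y])-[30,-95])
def jig(x,y): return JO+rot(JY)@np.array([x,y])
def go(p,z,yaw):
    """tool turn (about tool xyz) to be tool-down at yaw, then shift in tool axes after that turn"""
    s=st();T=R.from_matrix(np.array([[np.cos(yaw),np.sin(yaw),0],[np.sin(yaw),-np.cos(yaw),0],[0,0,-1]]))
    C=R.from_rotvec(s['eef_rot']);dr=(C.inv()*T).as_rotvec()
    d=T.inv().apply(np.array([p[0],p[1],z])-s['position'])
    print('clk',s['clock'].__round__(2),'turn',dr.round(3),'shift',d.round(1),'F',np.round(s['force'],1),'gap',round(float(s['finger_gap']),1),round(float(s['gripper_force']),1))
E
python3 - <<'E'
from h import *
c=snap('wrist','w0');s=st()
C=R.from_rotvec(s['eef_rot']);E=c['extrinsics']
print('cam in tool',C.inv().apply(E[:3,3]-s['position']).round(1),(C.inv().as_matrix()@E[:3,:3]).round(2).tolist(),c['mtx'].round(0).tolist())
print(mag(0,0),mag(-66,0)); go((560,160),330,MY)
E
```

```text
cam in tool [  70.9    1.1 -123.4] [[0.0, 0.96, 0.28], [1.0, -0.0, -0.0], [-0.0, 0.28, -0.96]] [[392.0, 0.0, 334.0], [0.0, 392.0, 245.0], [0.0, 0.0, 1.0]]
[634.09310074 246.73795298] [568.23066993 250.99708533]
clk 0.15 turn [-0.001 -0.     0.301] shift [ 392.7 -697.   -80.1] F [-0.6 -0.   0.7] gap 85.2 0.0
```

```bash
python3 -m jog '[0,0,0,0,0,0.15,-1, 0,0,0,0,0,0.15,-1, 35,-57,-3,0,0,0,-1, 35,-57,-3,0,0,0,-1, 35,-57,-3,0,0,0,-1]' 60
python3 -m jog '[35,-57,-3,0,0,0,-1, 35,-57,-3,0,0,0,-1, 35,-57,-3,0,0,0,-1, 35,-57,-3,0,0,0,-1, 35,-57,-3,0,0,0,-1]'
python3 -m jog '[35,-57,-3,0,0,0,-1, 35,-57,-3,0,0,0,-1, 35,-57,-3,0,0,0,-1, 35,-57,-3,0,0,0,-1, 35,-57,-3,0,0,0,-1]'
python3 -m jog '[0,0,0,0,0,0,-1, 0,0,0,0,0,0,-1, 0,0,0,0,0,0,-1, 0,0,0,0,0,0,-1, 0,0,0,0,0,0,-1]'
python3 - <<'E'
from h import *
from m import rect
c=snap('wrist','w1');go((630,200),280,MY)
w=cloud(c);z=w[...,2];h=cv2.cvtColor(c['pixels'],cv2.COLOR_RGB2HSV);H,S,V=[h[...,i] for i in range(3)]
r=((H<6)|(H>174))&(S>140)&(z>88)&(z<102);wh=(S<60)&(V>140)&(z>60)&(z<80)&(w[...,0]>560)
for m in(r,wh): print(m.sum(),rect(w,m),np.nanmedian(z[m]))
E
```

```text
clock: 0.78
position: [231.8, -355.5, 258.6]
eef_rot: [-3.14, 0.1, -0.0]
force: [0.4, -1.4, -0.1]
finger_gap: 85.6
gripper_force: 0.0
clock: 1.4
position: [411.7, -100.1, 272.9]
eef_rot: [3.14, -0.099, 0.001]
force: [0.1, -2.6, 0.5]
finger_gap: 85.4
gripper_force: 0.0
clock: 2.02
position: [591.5, 155.1, 286.6]
eef_rot: [3.14, -0.099, -0.0]
force: [0.8, -1.3, 0.3]
finger_gap: 85.3
gripper_force: 0.0
clock: 2.65
position: [590.6, 152.6, 287.0]
eef_rot: [3.14, -0.101, 0.001]
force: [0.5, -0.3, 0.5]
finger_gap: 85.1
gripper_force: 0.0
clk 2.7 turn [-0.    -0.     0.001] shift [ 36.2 -49.7   7. ] F [-1.   1.2 -0.7] gap 85.5 0.0
1166 (array([658.7, 148.3]), array([13.5, 58.8]), 86.2) 95.31987780485906
6192 (array([624.5,  72.4]), array([384.5, 119.1]), 86.45) 68.90293815618395
```

View pics/w1.png

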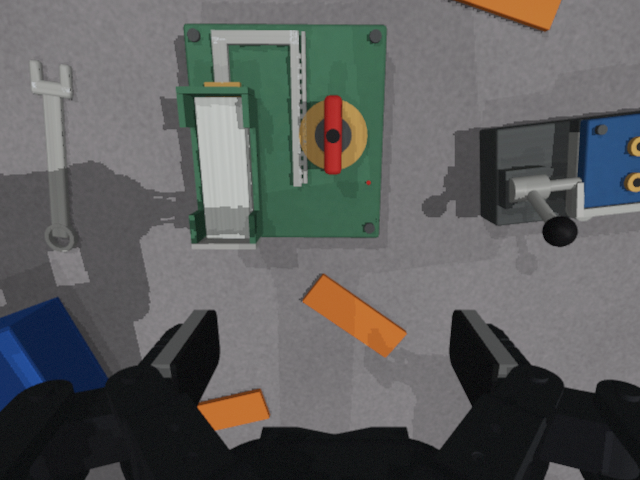

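The wrist view shows the red knob wing at (333,134), the stack of white bars at (223,165) with its top at z≈69 (so three bars), and the lever ball at (560,231).

```bash
sed -i 's/^MY=.*/MY=np.radians(-3.75);KN=np.array([658.4,148.8]);JY=np.radians(3.04);JO=np.array([618,-211.])/' h.py
python3 - <<'E'
from h import *
from m import rect
c=dict(np.load('pics/w1.npz'));w=cloud(c)
m=np.zeros((480,640),bool);m[100:235,193:255]=1
h=cv2.cvtColor(c['pixels'],cv2.COLOR_RGB2HSV);m&=(h[...,1]<60)&(h[...,2]>140)&(w[...,2]<74)&(w[...,2]>64);print(rect(w,m),mag(0,0),np.percentile(w[m][:,2],[10,50,90]))
go(KN,84,MY)
E
```

```text
(array([635.4, 244. ]), array([ 40.1, 114.2]), 85.98) [634.67752958 245.55869158] [67.8059833  68.76845021 69.74063497]
clk 2.7 turn [-0.    -0.     0.002] shift [ 67.9  -0.5 203. ] F [-1.   1.2 -0.7] gap 85.5 0.0
```

```bash
python3 -m jog '[34,0,10,0,0,0,0, 34,0,20,0,0,0,0, 0,0,45,0,0,0,0, 0,0,45,0,0,0,0, 0,0,30,0,0,0,0]' 60
python3 -c "
from h import *
go(KN,84,MY)"
```

```text
clock: 3.32
position: [657.9, 148.6, 134.3]
eef_rot: [3.14, -0.1, -0.004]
force: [0.0, 0.7, -0.6]
finger_gap: 42.4
gripper_force: 0.0
clk 3.33 turn [0.    0.002 0.002] shift [ 0.5 -0.2 50.3] F [ 0.   0.7 -0.6] gap 42.4 0.0
```

```bash
python3 -m jog '[0,0,30,0,0,0,0, 0,0,20,0,0,0,0, 0,0,0,0,0,0,1, 0,0,0,0,0,0,1, 0,0,0,0,0,0,1]' 60
python3 -m jog '[0,0,0,0,0,0,1, 0,0,0,0,0,-0.18,1, 0,0,0,0,0,-0.18,1, 0,0,0,0,0,-0.18,1, 0,0,0,0,0,-0.18,1]'
python3 -m jog '[0,0,0,0,0,-0.18,1, 0,0,0,0,0,-0.18,1, 0,0,0,0,0,-0.18,1, 0,0,0,0,0,-0.1,1, 0,0,0,0,0,-0.06,1]'
python3 -c "
from h import *
go(KN,84,MY);s=st();print(s['wrist_torque'],s['joint_positions'])"
```

```text
clock: 3.95
position: [658.9, 149.4, 87.7]
eef_rot: [-3.139, 0.099, -0.003]
force: [1.1, 2.8, -1.4]
finger_gap: 13.3
gripper_force: 61.0
clock: 4.58
position: [658.8, 149.9, 87.7]
eef_rot: [-2.97, -1.022, -0.003]
force: [-1.2, 7.2, 1.4]
finger_gap: 13.0
gripper_force: 61.4
clock: 5.2
position: [658.4, 150.2, 87.7]
eef_rot: [-2.443, -1.973, -0.003]
force: [-3.2, 8.3, 2.6]
finger_gap: 13.1
gripper_force: 64.3
clk 5.2 turn [-0.002 -0.002  1.424] shift [0.1 1.4 3.7] F [-3.2  8.3  2.6] gap 13.1 64.3
[ 1.33507594  0.4509114  -1.05467475] [0.05041322 0.78981223 1.16838299 0.00258961 1.18279381 0.26150986]
```

```bash
python3 -m jog '[0,0,0,0,0,0,0, 0,0,0,0,0,0,0, 0,0,-15,0,0,0,0, 0,0,-30,0,0,0,0, 0,0,-40,0,0,0.02,0]' 60
python3 -m jog '[0,0,0,0,0,0.18,0.0, 0,0,0,0,0,0.18,0, 0,0,0,0,0,0.18,0, 0,0,0,0,0,0.18,0, 0,0,0,0,0,0.18,0]'
python3 -m jog '[0,0,0,0,0,0.18,0.0, 0,0,0,0,0,0.18,0, 0,0,0,0,0,0.15,0, -60,0,0,0,0,0,0, -50,-20,0,0,0,0,-0.4]'
python3 -c "
from h import *
go(mag(-88,0),48,MY)
c=snap('wrist','w2')"
```

```text
clock: 5.82
position: [658.5, 148.3, 173.3]
eef_rot: [2.466, 1.945, -0.001]
force: [0.5, -1.4, 0.6]
finger_gap: 42.8
gripper_force: 0.0
clock: 6.45
position: [658.9, 148.3, 173.1]
eef_rot: [3.068, 0.67, 0.002]
force: [0.2, -0.7, -0.9]
finger_gap: 42.5
gripper_force: 0.0
clock: 7.08
position: [549.2, 175.9, 172.6]
eef_rot: [3.139, -0.118, 0.002]
force: [0.5, 1.6, 0.2]
finger_gap: 58.9
gripper_force: 0.0
clk 7.08 turn [ 0.001 -0.001 -0.01 ] shift [ -7.2 -75.1 124.6] F [0.5 1.6 0.2] gap 58.9 0.0
```

View pics/w2.png

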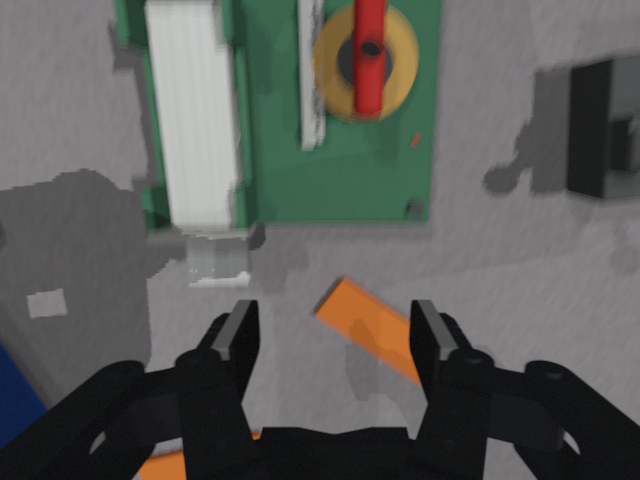

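The bar tongue stands out of the gate at (218,262), with its end at row 285. The knob has sprung back.

Run:
```python
from h import *
from m import rect
w=cloud(dict(np.load('pics/w2.npz')))
m=np.zeros((480,640),bool);m[225:300,170:270]=1;m&=(w[...,2]>44)&(w[...,2]<60)
q=(w[m][:,:2]-mag(0,0))@rot(MY)
print(m.sum(),rect(w,m),np.nanmedian(w[m][:,2]),np.percentile(q,[1,99],axis=0).round(1))
```

```text
2683 (array([550.6, 246.5]), array([47.3, 37.9]), 85.64) 52.72118698679296 [[-102.4  -21.1]
 [ -73.6   18.2]]
```

```bash
python3 -m jog '[-7,-37,20,0,0,-0.01,-0.4, 0,-37,20,0,0,0,-0.4, 0,0,35,0,0,0,-0.4, 0,0,30,0,0,0,-0.4, 0,0,20,0,0,0,-0.4]' 70
python3 -c "
from h import *
go(mag(-88,-1.5),49,MY)"
```

```text
clock: 7.75
position: [548.7, 250.9, 46.5]
eef_rot: [3.139, -0.099, 0.001]
force: [1.1, 0.4, -0.5]
finger_gap: 59.6
gripper_force: 0.0
clk 7.75 turn [ 0.001 -0.     0.002] shift [-1.9  1.2 -2.5] F [ 1.1  0.4 -0.5] gap 59.6 0.0
```

```bash
python3 -m jog '[-2,1,-3,0,0,0,-0.4, 0,0,0,0,0,0,1, 0,0,0,0,0,0,1, 0,0,0,0,0,0,1, 0,0,0,0,0,0,1]' 70
python3 -m jog '[-10,0,0,0,0,0,1, -20,0,0,0,0,0,1, -20,0,0,0,0,0,1, -20,0,0,0,0,0,1, -20,0,0,0,0,0,1]'
python3 -m jog '[-8,0,0,0,0,0,1, 0,0,-20,0,0,0,1, 0,0,-30,0,0,0,1, 0,0,-30,0,0,0,1, 0,0,0,0,0,0,1]'
python3 -c "
from h import *
go(jig(-130,-108),70,JY)"
```

```text
clock: 8.38
position: [547.3, 250.4, 51.9]
eef_rot: [-3.139, 0.099, -0.005]
force: [-1.2, -0.9, 6.0]
finger_gap: 38.8
gripper_force: 52.2
clock: 9.0
position: [455.8, 256.1, 50.5]
eef_rot: [-3.14, 0.099, -0.002]
force: [0.1, 0.2, -0.6]
finger_gap: 38.1
gripper_force: 70.2
clock: 9.62
position: [449.5, 256.8, 131.6]
eef_rot: [-3.139, 0.099, -0.006]
force: [-0.2, 0.1, -1.8]
finger_gap: 38.4
gripper_force: 70.5
clk 9.62 turn [-0.001 -0.004 -0.116] shift [ 13.4 584.   61.6] F [-0.2  0.1 -1.8] gap 38.4 70.5
```

```bash
python3 -m jog '[0,0,0,0,0,-0.116,1, 2,40,0,0,0,0,1, 2,50,0,0,0,0,1, 2,50,0,0,0,0,1, 2,50,0,0,0,0,1]' 70
python3 -m jog '[2,50,0,0,0,0,1, 2,50,0,0,0,0,1, 2,50,0,0,0,0,1, 1,50,0,0,0,0,1, 0,50,0,0,0,0,1]'
python3 -m jog '[0,0,0,0,0,0,1, 0,0,0,0,0,0,1, 0,0,0,0,0,0,1, 0,0,0,0,0,0,1, 0,0,0,0,0,0,1]'
python3 -c "
from h import *
c=snap('wrist','w3');go(jig(-130,36),130,JY)"
```

```text
clock: 10.25
position: [466.0, 65.6, 128.7]
eef_rot: [-3.14, -0.083, 0.002]
force: [0.4, 0.1, -1.3]
finger_gap: 38.5
gripper_force: 70.6
clock: 10.88
position: [486.2, -183.6, 128.6]
eef_rot: [-3.14, -0.083, 0.002]
force: [1.2, 0.2, -0.9]
finger_gap: 38.5
gripper_force: 75.4
clock: 11.5
position: [486.8, -181.7, 129.7]
eef_rot: [3.14, 0.084, 0.0]
force: [-0.2, -0.4, -0.8]
finger_gap: 38.5
gripper_force: 75.3
clk 11.55 turn [ 0. -0.  0.] shift [-0.5  0.1 -0.3] F [ 0.4 -0.3 -1.3] gap 38.5 75.3
```

View pics/w3.png

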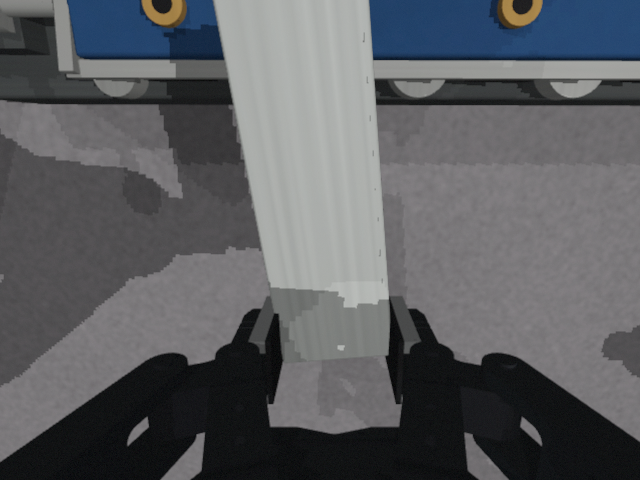

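The bar is held, but its far end lies left of the hand axis (columns 217–370 at the top, against 283–388 at the jaws). Brass bushes show at (163,5) and (520,8).

```bash
cat > held.py <<'E'
from h import *
import sys
def held(f):
    c=dict(np.load(f'pics/{f}.npz'));w=cloud(c);s=st();C=R.from_rotvec(s['eef_rot'])
    h=cv2.cvtColor(c['pixels'],cv2.COLOR_RGB2HSV)
    q=C.inv().apply((w.reshape(-1,3)-s['position'])).reshape(w.shape)
    m=(h[...,1]<60)&(h[...,2]>110)&(np.nan_to_num(abs(q[...,2]),nan=99)<30)&(abs(q[...,1])<45)&(q[...,0]>14)
    m=cv2.erode(m.astype(np.uint8),np.ones((5,5)))>0
    p=q[m]; a=np.linalg.lstsq(np.c_[p[:,:2],np.ones(len(p))],p[:,2],rcond=None)[0]
    print('plane z=ax+by+c',a.round(4),len(p))
    for x in(20,40,60,75):
        k=p[abs(p[:,0]-x)<3]; 
        if len(k): print(x,np.percentile(k[:,1],[1,99]).round(1),np.median(k[:,2]).round(1))
    print('xmin',np.nanmin(q[(abs(q[...,2])<20)&(abs(q[...,1])<15)][:,0]).round(1))
    return w,c
if __name__=='__main__':
    w,c=held(sys.argv[1])
    # jig plate front edge and bushes
    h=cv2.cvtColor(c['pixels'],cv2.COLOR_RGB2HSV);br=(h[...,0]>12)&(h[...,0]<28)&(h[...,1]>120)&(w[...,2]>65)
    n,l,st_,ce=cv2.connectedComponentsWithStats(br.astype(np.uint8))
    for i in range(1,n):
        if st_[i,4]>150:
            p=w[l==i]; print('bush',st_[i,:4],((np.nanmedian(p,0)[:2]-JO)@rot(JY)).round(1))
    bl=(h[...,0]>100)&(h[...,0]<125)&(h[...,1]>120)&(w[...,2]>65)&(w[...,2]<85)
    q=((w[...,:2]-JO)@rot(JY))[bl]
    for lo in range(-120,160,30):
        k=q[(q[:,1]>lo)&(q[:,1]<lo+10)]
        if len(k)>20: print('front',lo,np.percentile(k[:,0],1).round(1))
E
python3 held.py w3
```

```text
plane z=ax+by+c [-0.1019 -0.0216  0.0655] 35935
20 [-19.   18.2] -2.0
40 [-21.8  15.9] -4.0
60 [-24.   13.7] -5.9
75 [-25.8  12. ] -7.4
xmin -10.1
bush [142   0  44  27] [-12.9 102. ]
bush [498   0  44  28] [-12.9 -37.7]
front -90 -28.1
front -60 -28.0
front -30 -28.0
front 0 -28.0
front 90 -27.8
front 120 -27.8
```

```bash
python3 - <<'E'
from h import *
c=dict(np.load('pics/w3.npz'));w=cloud(c);j=(w[...,:2]-JO)@rot(JY)
h=cv2.cvtColor(c['pixels'],cv2.COLOR_RGB2HSV)
for v in(84,90):
  for u0,u1 in((60,190),(382,470),(520,639)):
    print(v,[(u,*j[v,u].round(0),w[v,u,2].round(0),h[v,u,2]) for u in range(u0,u1,6)])
E
python3 - <<'E'
import cv2
a=cv2.imread('pics/w3.png')[0:130]; cv2.imwrite('pics/w3c.png',cv2.resize(a,(800,260),interpolation=cv2.INTER_CUBIC))
E
```

```text
84 [(60, np.float64(-36.0), np.float64(171.0), np.float64(45.0), np.uint8(69)), (66, np.float64(-36.0), np.float64(168.0), np.float64(45.0), np.uint8(71)), (72, np.float64(-36.0), np.float64(165.0), np.float64(45.0), np.uint8(69)), (78, np.float64(-36.0), np.float64(162.0), np.float64(45.0), np.uint8(70)), (84, np.float64(-36.0), np.float64(159.0), np.float64(45.0), np.uint8(69)), (90, np.float64(-36.0), np.float64(156.0), np.float64(45.0), np.uint8(70)), (96, np.float64(-36.0), np.float64(152.0), np.float64(46.0), np.uint8(104)), (102, np.float64(-38.0), np.float64(143.0), np.float64(58.0), np.uint8(123)), (108, np.float64(-38.0), np.float64(140.0), np.float64(59.0), np.uint8(128)), (114, np.float64(-38.0), np.float64(137.0), np.float64(58.0), np.uint8(129)), (120, np.float64(-38.0), np.float64(134.0), np.float64(59.0), np.uint8(128)), (126, np.float64(-38.0), np.float64(131.0), np.float64(59.0), np.uint8(127)), (132, np.float64(-37.0), np.float64(129.0), np.float64(58.0), np.uint8(127)), (138, np.float64(-37.0), np.float64(128.0), np.float64(54.0), np.uint8(91)), (144, np.float64(-
[... 7013 characters left out ...]
 (586, np.float64(-40.0), np.float64(-82.0), np.float64(59.0), np.uint8(156)), (592, np.float64(-39.0), np.float64(-93.0), np.float64(46.0), np.uint8(121)), (598, np.float64(-39.0), np.float64(-96.0), np.float64(46.0), np.uint8(70)), (604, np.float64(-39.0), np.float64(-99.0), np.float64(45.0), np.uint8(68)), (610, np.float64(-39.0), np.float64(-102.0), np.float64(45.0), np.uint8(70)), (616, np.float64(-39.0), np.float64(-105.0), np.float64(46.0), np.uint8(68)), (622, np.float64(-39.0), np.float64(-108.0), np.float64(45.0), np.uint8(68)), (628, np.float64(-39.0), np.float64(-111.0), np.float64(45.0), np.uint8(69)), (634, np.float64(-39.0), np.float64(-114.0), np.float64(45.0), np.uint8(69))]
```

View pics/w3c.png

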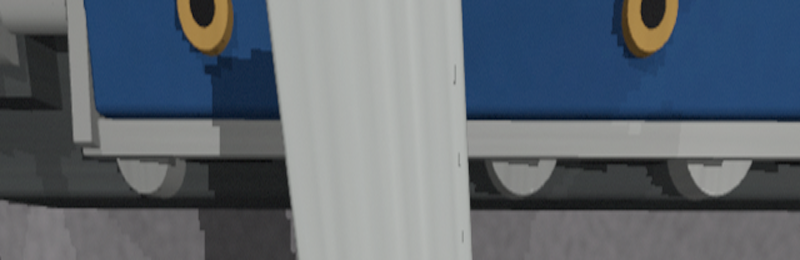

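The crop shows the rounded channel walls at about (150,175), (520,175) and (715,175). In the cloud they put the jig about 3.5 mm nearer and 5 mm to −y of my estimate.

```bash
sed -i 's/JO=np.array(.*/JO=np.array([614.8,-216.3])/' h.py
python3 -m jog '[-20,0,0,0.01,-0.05,0.06,1, -20,0,0,0.01,-0.05,0.06,1, 0,0,0,0,0,0,1, 0,0,0,0,0,0,1, 0,0,0,0,0,0,1]' 90
python3 -c "
from h import *
c=snap('wrist','w4');import held;held.held('w4')
s=st();print((s['position'][:2]-JO)@rot(JY),s['position'][2]);go(jig(-168,38),55.5,JY)"
```

```text
clock: 12.18
position: [447.2, -183.0, 130.7]
eef_rot: [-3.119, 0.104, 0.156]
force: [0.1, 0.2, -0.8]
finger_gap: 37.9
gripper_force: 88.9
plane z=ax+by+c [-0.1055 -0.0223  0.118 ] 36222
20 [-13.2  18.1] -2.1
40 [-21.4  16. ] -4.0
60 [-23.9  13.8] -6.1
75 [-25.6  12. ] -7.6
xmin -9.7
[-165.69883207   42.19061447] 130.67948475136546
clk 12.22 turn [-0.02   0.099 -0.12 ] shift [-2.3  4.2 75.2] F [ 0.8  0.5 -0.5] gap 38.1 88.9
```

```bash
cat >> h.py <<'E'
def mv(p,z,yaw=None):
    s=st();C=R.from_rotvec(s['eef_rot']);print('clk',round(float(s['clock']),2),'tool shift',C.inv().apply(np.array([p[0],p[1],z])-s['position']).round(1))
def dirs():
    C=R.from_rotvec(st()['eef_rot']);J=np.array([[np.cos(JY),-np.sin(JY),0],[np.sin(JY),np.cos(JY),0],[0,0,1]])
    print('jig x,y,z in tool',(C.inv().as_matrix()@J).T.round(3).tolist())
def jbar(f):
    c=dict(np.load(f'pics/{f}.npz'));w=cloud(c);s=st();C=R.from_rotvec(s['eef_rot'])
    h=cv2.cvtColor(c['pixels'],cv2.COLOR_RGB2HSV);q=C.inv().apply((w.reshape(-1,3)-s['position'])).reshape(w.shape)
    m=(h[...,1]<60)&(h[...,2]>100)&(np.nan_to_num(abs(q[...,2]),nan=99)<16)&(abs(q[...,1])<40)&(q[...,0]>14)
    m=cv2.erode(m.astype(np.uint8),np.ones((5,5)))>0
    p=w[m].copy();p[:,:2]=(p[:,:2]-JO)@rot(JY);t=(s['position'][:2]-JO)@rot(JY);print('TCP jig',t.round(1),s['position'][2].round(1),len(p))
    for d in(20,40,60,75):
        k=p[abs(p[:,0]-t[0]-d)<3]
        if len(k)>20: print('x',round(t[0]+d),'y',np.percentile(k[:,1],[2,98]).round(1),k[:,1].mean().round(1) ,'ztop',np.median(k[:,2]).round(1))
E
python3 -c "
from h import *
jbar('w4');dirs();mv(jig(-168,38),55.5)"
```

```text
TCP jig [-165.7   42.2] 130.7 36793
x -146 y [22.  58.5] 39.5 ztop 130.6
x -126 y [21.7 58.5] 39.7 ztop 130.7
x -106 y [21.5 58. ] 39.6 ztop 130.8
x -91 y [21.4 58.3] 40.0 ztop 130.8
jig x,y,z in tool [[0.988, -0.12, -0.098], [-0.118, -0.993, 0.026], [-0.1, -0.014, -0.995]]
clk 12.22 tool shift [ 5.8  5.5 74.9]
```

```bash
python3 -m jog '[2,5.5,25,0,0,0,1, 2,0,25,0,0,0,1, 1.8,0,25,0,0,0,1, 0,0,0,0,0,0,1, 0,0,0,0,0,0,1]' 90
python3 -c "
from h import *
snap('wrist','w5');jbar('w5');mv(jig(-168,38),55.5)"
```

```text
clock: 12.85
position: [445.3, -187.6, 56.3]
eef_rot: [-3.119, 0.105, 0.155]
force: [-0.6, -0.0, -1.4]
finger_gap: 38.1
gripper_force: 89.2
TCP jig [-167.7   37.6] 56.5 36279
x -148 y [17.8 53.4] 35.9 ztop 56.3
x -128 y [17.1 53.2] 35.2 ztop 56.4
x -108 y [16.9 53.8] 35.2 ztop 56.4
x -93 y [16.7 53.7] 35.0 ztop 56.5
clk 12.9 tool shift [-0.2 -0.4  1. ]
```

View pics/w5.png

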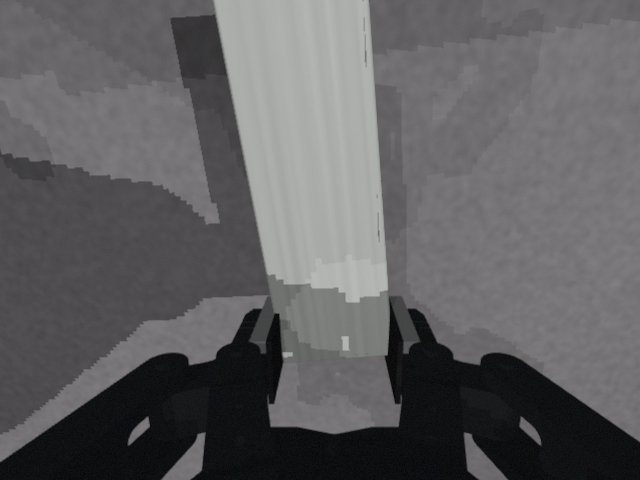

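The view shows the bar held level and straight ahead of the jig, and the jig itself is out of frame. I'll insert and watch the force.

```bash
python3 -m jog '[9.9,-1.7,0.1,0,0,0,1, 9.9,-1.2,-1,0,0,0,1, 9.9,-1.2,-1,0,0,0,1, 9.9,-1.2,-1,0,0,0,1, 0,0,0,0,0,0,1]' 90
python3 -m jog '[9.9,-1.2,-1,0,0,0,1, 9.9,-1.2,-1,0,0,0,1, 9.9,-1.2,-1,0,0,0,1, 4.9,-0.6,-0.5,0,0,0,1, 0,0,0,0,0,0,1]'
python3 -c "
from h import *
snap('wrist','w6');jbar('w6')"
```

```text
clock: 13.52
position: [485.3, -184.7, 54.3]
eef_rot: [-3.119, 0.104, 0.157]
force: [-0.9, 0.0, -1.7]
finger_gap: 37.8
gripper_force: 89.2
clock: 14.15
position: [519.8, -182.8, 54.3]
eef_rot: [-3.119, 0.105, 0.157]
force: [-0.5, -0.3, -0.6]
finger_gap: 37.9
gripper_force: 89.2
TCP jig [-93.3  38.5] 54.3 13299
x -73 y [18.8 54.9] 37.2 ztop 54.2
x -53 y [17.9 54.4] 36.4 ztop 54.3
x -33 y [-6.  69.8] 17.5 ztop 58.8
```

```bash
python3 -m jog '[7.9,-1,-0.8,0,0,0,1, 7.9,-1,-0.8,0,0,0,1, 3.9,-0.5,-0.4,0,0,0,1, 2,-0.2,-0.2,0,0,0,1, 0,0,0,0,0,0,1]' 90
python3 -m jog '[2,-0.2,-0.2,0,0,0,1, 2,-0.2,-0.2,0,0,0,1, 0,0,0,0,0,0,1, 0,0,0,0,0,0,1, 0,0,0,0,0,0,1]' 90
python3 -c "
from h import *
s=st();print((s['position'][:2]-JO)@rot(JY),s['force'])"
```

```text
clock: 14.82
position: [541.5, -181.7, 54.4]
eef_rot: [-3.118, 0.105, 0.157]
force: [-0.1, -0.4, -1.2]
finger_gap: 38.0
gripper_force: 89.2
clock: 15.45
position: [542.0, -181.5, 53.2]
eef_rot: [-3.116, 0.105, 0.173]
force: [-18.7, -4.3, -0.3]
finger_gap: 37.9
gripper_force: 89.8
[-70.90325514  38.57812556] [-18.65179043  -4.25616026  -0.27867451]
```

```bash
python3 -m jog '[0,0,0,0,0,0,-0.22, 0,0,0,0,0,0,-0.22, 0,0,0,0,0,0,-0.22, -2,0,-20,0,0,0,-0.22, -5,0,-50,0,0,0,-0.22]' 60
python3 -m jog '[0,0,-40,-0.01,0.05,-0.06,-0.22, 0,0,0,-0.01,0.05,-0.06,-0.22, 0,0,0,0,0,0,-0.22, 0,0,0,0,0,0,-0.22, 0,0,0,0,0,0,-0.22]'
python3 - <<'E'
from h import *
c=snap('wrist','w7');w=cloud(c);h=cv2.cvtColor(c['pixels'],cv2.COLOR_RGB2HSV)
j=(w[...,:2]-JO)@rot(JY);m=(w[...,2]>46)&(w[...,2]<58)&(h[...,1]<60)&(h[...,2]>100)&(abs(j[...,1]-36)<19)&(j[...,0]<-35)&(j[...,0]>-110)
print('rear',np.percentile(j[m][:,0],[1,5]).round(1),np.percentile(j[m][:,1],[2,98]).round(1),np.nanmedian(w[m][:,2]))
m=(abs(j[...,0]+45)<3)&(w[...,2]>40);print(np.nanpercentile(w[m][:,2],[50,99]))
go(mag(30,-95),170,MY)
E
```

```text
clock: 16.08
position: [544.8, -182.0, 124.0]
eef_rot: [-3.116, 0.105, 0.163]
force: [0.2, -0.1, 1.0]
finger_gap: 52.1
gripper_force: 0.0
clock: 16.7
position: [549.7, -183.4, 164.1]
eef_rot: [-3.14, -0.082, 0.002]
force: [-0.5, 0.5, 0.2]
finger_gap: 52.1
gripper_force: 0.0
rear [-78.6 -76.7] [17.8 54.2] 52.77515360026254
[227.48226815 239.67810935]
clk 16.75 turn [-0.     0.001  0.118] shift [  86.8 -338.6   -5.8] F [-0.3 -0.4 -0.4] gap 51.8 0.0
```

View pics/w7.png

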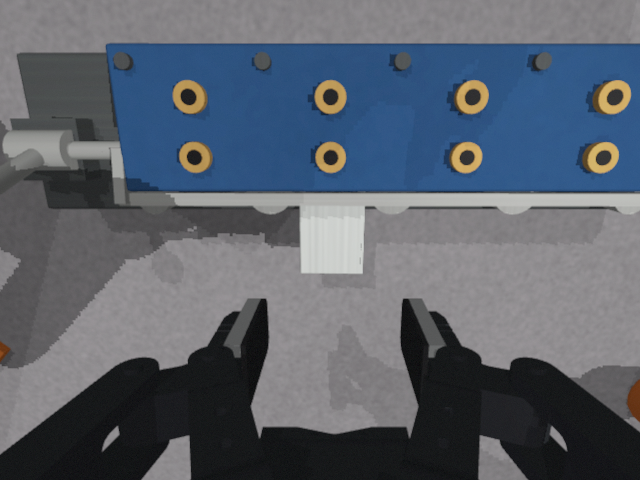

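Bar 1 is seated in slot 2. It shows at (332,240) and its rear end measures jig x ≈ −79. Next, the knob again.

```bash
python3 -m jog '[0,0,0,0,0,0.118,0, 14.5,-56.5,-1,0,0,0,0, 14.5,-56.5,-1,0,0,0,0, 14.5,-56.5,-1,0,0,0,0, 14.5,-56.5,-1,0,0,0,0]' 60
python3 -m jog '[14.5,-56.5,-1,0,0,0,0, 14.5,-56.5,-1,0,0,0,0, 0,0,10,0,0,0,0, 0,0,0,0,0,0,0, 0,0,0,0,0,0,0]' 60
python3 -c "
from h import *
go(mag(30,-95),84,MY)"
```

```text
clock: 17.38
position: [622.6, 40.2, 168.4]
eef_rot: [3.14, -0.103, -0.001]
force: [0.9, -0.3, -0.0]
finger_gap: 42.6
gripper_force: 0.0
clock: 18.0
position: [658.6, 148.0, 160.8]
eef_rot: [3.14, -0.105, -0.0]
force: [0.6, 0.1, 0.5]
finger_gap: 42.4
gripper_force: 0.0
clk 18.0 turn [ 0.     0.    -0.001] shift [-0.2 -0.8 76.8] F [0.6 0.1 0.5] gap 42.4 0.0
```

```bash
python3 -m jog '[0,-0.5,30,0,0,0,0, 0,0,30,0,0,0,0, 0,0,16,0,0,0,0, 0,0,0,0,0,0,0, 0,0,0,0,0,0,1]' 60
python3 -m jog '[0,0,0,0,0,0,1, 0,0,0,0,0,0,1, 0,0,0,0,0,-0.18,1, 0,0,0,0,0,-0.18,1, 0,0,0,0,0,-0.18,1]'
python3 -m jog '[0,0,0,0,0,-0.18,1, 0,0,0,0,0,-0.18,1, 0,0,0,0,0,-0.18,1, 0,0,0,0,0,-0.18,1, 0,0,0,0,0,-0.1,1]'
python3 -m jog '[0,0,0,0,0,-0.08,1, 0,0,0,0,0,0,1, 0,0,0,0,0,0,1, 0,0,0,0,0,0,1, 0,0,0,0,0,0,0]'
python3 -c "
from h import *
go(KN,84,MY);s=st();print(s['wrist_torque'])"
python3 -m jog '[0,0,0,0,0,0,0, 0,0,0,0,0,0,0, 0,0,-15,0,0,0,0, 0,0,-30,0,0,0,0, 0,0,-40,0,0,0.02,0]' 60
python3 -m jog '[0,0,0,0,0,0.18,0.0, 0,0,0,0,0,0.18,0, 0,0,0,0,0,0.18,0, 0,0,0,0,0,0.18,0, 0,0,0,0,0,0.18,0]'
python3 -m jog '[0,0,0,0,0,0.18,0.0, 0,0,0,0,0,0.18,0, 0,0,0,0,0,0.16,0, -60,0,0,0,0,0,0, -50,-25,0,0,0,0,-0.4]'
python3 -m jog '[0,-35,0,0,0,0,-0.4, 0,-35,0,0,0,0,-0.4, 0,0,20,0,0,0,-0.4, 0,0,0,0,0,0,-0.4, 0,0,0,0,0,0,-0.4]'
python3 -c "
from h import *
go(mag(-88,-1.5),49,MY)
w=cloud(snap('wrist','w8'))
q=(w[...,:2]-mag(0,0))@rot(MY);m=(w[...,2]>46)&(w[...,2]<60)&(q[...,0]<-68)&(q[...,0]>-115)&(abs(q[...,1])<28)
print(m.sum(),np.nanpercentile(q[m],[2,98],axis=0).round(1),np.nanmedian(w[m][:,2]))
m=(abs(q[...,0])<30)&(abs(q[...,1])<15);print('stack top',np.nanmedian(w[m][:,2]))
"
```

```text
clock: 18.62
position: [659.3, 149.5, 86.1]
eef_rot: [-3.14, 0.103, -0.004]
force: [-0.4, 0.4, 1.1]
finger_gap: 25.4
gripper_force: 0.0
clock: 19.25
position: [659.1, 150.1, 86.2]
eef_rot: [-3.051, -0.747, -0.004]
force: [-1.7, 1.4, 6.4]
finger_gap: 13.0
gripper_force: 59.9
clock: 19.88
position: [658.5, 150.6, 86.2]
eef_rot: [-2.501, -1.899, -0.002]
force: [-4.8, 2.0, 8.3]
finger_gap: 12.9
gripper_force: 60.2
clock: 20.5
position: [658.7, 149.9, 85.2]
eef_rot: [2.427, 1.994, 0.001]
force: [-0.4, -0.4, 0.6]
finger_gap: 30.4
gripper_force: 0.0
clk 20.5 turn [ 0.000e+00 -1.000e-03  1.441e+00] shift [-0.2  1.2  1.2] F [-0.4 -0.4  0.6] gap 30.4 0.0
[-0.00340577 -0.00605624 -0.01881686]
clock: 21.12
position: [658.3, 149.5, 171.0]
eef_rot: [-2.448, -1.968, 0.001]
force: [0.6, 0.8, 0.0]
finger_gap: 43.0
gripper_force: 0.0
clock: 21.75
position: [658.7, 149.6, 170.9]
eef_rot: [3.062, 0.699, 0.002]
force: [-0.2, 0.1, -0.4]
finger_gap: 43.0
gripper_force: 0.0
clock: 22.38
position: [549.1, 181.1, 170.3]
eef_rot: [3.14, -0.105, 0.001]
force: [-0.7, 2.2, 0.8]
finger_gap: 59.0
gripper_force: 0.0
clock: 23.0
position: [555.4, 251.4, 150.8]
eef_rot: [-3.14, 0.103, -0.002]
force: [-0.6, 0.4, 0.3]
finger_gap: 59.9
gripper_force: 0.0
clk 23.0 turn [-0.    -0.001 -0.   ] shift [ -8.5   2.1 101.8] F [-0.6  0.4  0.3] gap 59.9 0.0
2908 [[-102.3  -20.2]
 [ -75.1   18.1]] 52.749402759071046
stack top 60.87186397574419
```

```bash
python3 -m jog '[-8.5,1.6,20,0,0,0,-0.4, 0,0,35,0,0,0,-0.4, 0,0,30,0,0,0,-0.4, 0,0,17,0,0,0,-0.4, 0,0,0,0,0,0,-0.4]' 90
python3 -m jog '[0,0,0,0,0,0,1, 0,0,0,0,0,0,1, 0,0,0,0,0,0,1, 0,0,0,0,0,0,1, 0,0,0,0,0,0,1]' 90
python3 -c "
from h import *
go(mag(-88,-1.1),49,MY);s=st();print(s['wrist_torque'])"
```

```text
clock: 23.68
position: [546.4, 250.4, 47.4]
eef_rot: [3.14, -0.103, -0.001]
force: [0.1, 1.1, -0.7]
finger_gap: 59.4
gripper_force: 0.0
clock: 24.3
position: [547.2, 250.8, 49.4]
eef_rot: [-3.139, 0.102, -0.004]
force: [-0.9, -0.4, 5.6]
finger_gap: 38.1
gripper_force: 89.5
clk 24.3 turn [-0.001 -0.003  0.   ] shift [-0.4  0.6  0.4] F [-0.9 -0.4  5.6] gap 38.1 89.5
[-0.07309326  0.20636077 -0.0054465 ]
```

```bash
python3 -m jog '[-10,0,0,0,0,0,1, -20,0,0,0,0,0,1, -20,0,0,0,0,0,1, -20,0,0,0,0,0,1, -20,0,0,0,0,0,1]'
python3 -m jog '[-8,0,0,0,0,0,1, 0,0,-20,0,0,0,1, 0,0,-30,0,0,0,1, 0,0,-30,0,0,0,1, 0,0,0,0,0,0,1]'
python3 -c "
from h import *
snap('wrist','w9');import held;held.held('w9')
go(jig(-168,-36),130,JY)"
```

```text
clock: 24.92
position: [455.6, 256.6, 48.0]
eef_rot: [-3.14, 0.102, -0.001]
force: [0.3, 0.1, -1.0]
finger_gap: 37.8
gripper_force: 90.1
clock: 25.55
position: [449.5, 257.3, 129.4]
eef_rot: [-3.139, 0.102, -0.006]
force: [0.7, 1.0, -1.2]
finger_gap: 38.2
gripper_force: 90.4
plane z=ax+by+c [ 2.2000e-03 -1.0000e-04 -4.8231e+00] 34615
20 [-17.7  19.6] -4.7
40 [-18.   19.5] -4.7
60 [-18.2  19.5] -4.7
75 [-18.3  19.4] -4.6
xmin -15.4
clk 25.6 turn [-0.    -0.001 -0.118] shift [-27.3 517.5  -2.2] F [ 0.  -0.3 -1.5] gap 38.0 90.4
```

```bash
python3 -m jog '[0,0,0,0,0,-0.118,1, -2,40,0,0,0,0,1, -3,53,0,0,0,0,1, -3,53,0,0,0,0,1, -3,53,0,0,0,0,1]' 90
python3 -m jog '[-3,53,0,0,0,0,1, -3,53,0,0,0,0,1, -3,53,0,0,0,0,1, -3,53,0,0,0,0,1, -3,53,0,0,0,0,1]'
python3 -m jog '[-3,53,0,0,0,0,1, 0,0,20,0,0,0,1, 0,0,20,0,0,0,1, 0,0,0,0,0,0,1, 0,0,0,0,0,0,1]'
python3 -c "
from h import *
snap('wrist','w10');jbar('w10');go(jig(-164,-36),52,JY)"
```

```text
clock: 26.22
position: [447.3, 56.2, 126.4]
eef_rot: [-3.14, -0.083, 0.003]
force: [0.3, 0.3, -1.9]
finger_gap: 38.2
gripper_force: 90.5
clock: 26.85
position: [446.4, -209.2, 126.3]
eef_rot: [-3.139, -0.082, 0.003]
force: [1.1, 0.5, -0.4]
finger_gap: 38.0
gripper_force: 90.5
clock: 27.48
position: [447.0, -260.7, 87.7]
eef_rot: [-3.14, -0.083, 0.0]
force: [0.5, -0.6, -0.6]
finger_gap: 38.2
gripper_force: 90.6
TCP jig [-169.8  -35.6] 88.0 34313
x -150 y [-55.  -18.4] -36.5 ztop 90.9
x -130 y [-55.1 -18.1] -36.6 ztop 90.8
x -110 y [-54.5 -17.9] -36.0 ztop 90.7
x -95 y [-54.7 -18.3] -36.3 ztop 90.6
clk 27.52 turn [ 0. -0. -0.] shift [ 5.8  0.4 36. ] F [-0.3 -1.3 -0.8] gap 38.0 90.6
```

```bash
python3 -m jog '[0,0,18,0,0,0,1, 0,0,18.5,0,0,0,1, 0,0,0,0,0,0,1, 10,0,0,0,0,0,1, 10,0,0,0,0,0,1]' 90
python3 -m jog '[10,0,0,0,0,0,1, 10,0,0,0,0,0,1, 10,0,0,0,0,0,1, 0,0,0,0,0,0,1, 0,0,0,0,0,0,1]' 90
python3 -c "
from h import *
snap('wrist','w11');jbar('w11');print(st()['force'])"
```

```text
clock: 28.15
position: [468.1, -260.1, 52.1]
eef_rot: [3.139, 0.083, 0.002]
force: [0.4, 0.5, -0.8]
finger_gap: 38.2
gripper_force: 90.6
clock: 28.78
position: [496.7, -258.1, 51.0]
eef_rot: [-3.14, -0.083, 0.001]
force: [-0.4, -0.2, -0.9]
finger_gap: 37.9
gripper_force: 90.6
TCP jig [-120.3  -35.5] 51.1 27887
x -100 y [-55.1 -18.4] -37.4 ztop 54.2
x -80 y [-55.  -18.6] -36.7 ztop 54.1
x -60 y [-54.7 -17.9] -36.4 ztop 54.0
x -45 y [-54.7 -18. ] -36.1 ztop 53.9
[ 1.06005129 -0.05291813 -0.57106609]
```

```bash
python3 -m jog '[10,0,0,0,0,0,1, 10,0,0,0,0,0,1, 10,0,0,0,0,0,1, 10,0,0,0,0,0,1, 8,0,0,0,0,0,1]' 90
python3 -m jog '[3,0,0,0,0,0,1, 3,0,0,0,0,0,1, 2,0,0,0,0,0,1, 0,0,0,0,0,0,1, 0,0,0,0,0,0,1]' 90
python3 -c "
from h import *
s=st();print((s['position'][:2]-JO)@rot(JY),s['force'])"
```

```text
clock: 29.45
position: [545.5, -255.5, 51.1]
eef_rot: [-3.14, -0.083, 0.0]
force: [-0.1, -0.1, -1.7]
finger_gap: 37.7
gripper_force: 90.6
clock: 30.08
position: [552.7, -255.2, 51.2]
eef_rot: [-3.14, -0.083, -0.0]
force: [-0.1, 0.2, -1.4]
finger_gap: 38.2
gripper_force: 90.6
[-64.05541633 -35.57086769] [-0.10429425  0.17616221 -1.42085492]
```

```bash
python3 -m jog '[2,0,0,0,0,0,1, 2,0,0,0,0,0,1, 1,0,0,0,0,0,1, 0,0,0,0,0,0,1, 0,0,0,0,0,0,1]' 90
python3 -c "
from h import *
s=st();print((s['position'][:2]-JO)@rot(JY),s['force'])"
```

```text
clock: 30.7
position: [553.2, -254.8, 49.4]
eef_rot: [-3.136, -0.082, 0.019]
force: [-26.5, -2.7, 3.1]
finger_gap: 37.8
gripper_force: 90.9
[-63.59493188 -35.19753695] [-26.45927804  -2.67705322   3.14346175]
```

```bash
python3 -m jog '[0,0,0,0,0,0,-0.22, 0,0,0,0,0,0,-0.22, 0,0,0,0,0,0,-0.22, 0,0,-20,0,0,0,-0.22, 0,0,-40,0,0,0,-0.22]' 60
python3 -m jog '[0,0,-55,0,0,0,-0.22, 0,0,0,0,0,0,-0.22, 0,0,0,0,0,0,-0.22, 0,0,0,0,0,0,0, 0,0,0,0,0,0,0]'
python3 - <<'E'
from h import *
c=snap('wrist','w12');w=cloud(c);h=cv2.cvtColor(c['pixels'],cv2.COLOR_RGB2HSV)
j=(w[...,:2]-JO)@rot(JY)
for y in(36,-36):
    m=(w[...,2]>46)&(w[...,2]<58)&(h[...,1]<60)&(h[...,2]>100)&(abs(j[...,1]-y)<19)&(j[...,0]<-35)&(j[...,0]>-110)
    print('rear',m.sum(),np.percentile(j[m][:,0],[1,5]).round(1),np.percentile(j[m][:,1],[2,98]).round(1),np.nanmedian(w[m][:,2]))
go(mag(30,-95),160,MY)
E
```

```text
clock: 31.32
position: [557.3, -254.4, 110.7]
eef_rot: [-3.139, -0.083, 0.003]
force: [-0.5, 0.1, 1.1]
finger_gap: 52.3
gripper_force: 0.0
clock: 31.95
position: [557.6, -254.8, 165.2]
eef_rot: [-3.14, -0.083, 0.002]
force: [-0.6, 0.4, -0.2]
finger_gap: 42.8
gripper_force: 0.0
rear 4031 [-78.8 -76.9] [17.6 54.2] 52.749085959686084
rear 3984 [-79. -77.] [-54.3 -17.8] 52.76244841937043
clk 32.0 turn [-0.001  0.001  0.118] shift [  74.2 -409.3    5.4] F [-0.6  0.2  0.3] gap 42.6 0.0
```

Both bars are home. Now the third; this runs the knob sequence through to the pull-out position.

```bash
python3 -m jog '[0,0,0,0,0,0.118,0, 9,-51,0,0,0,0,0, 9,-51,0,0,0,0,0, 9,-51,0,0,0,0,0, 9,-51,0,0,0,0,0]' 60
python3 -m jog '[9,-51,0,0,0,0,0, 9,-51,0,0,0,0,0, 10,-51,3,0,0,0,0, 10,-52,3,0,0,0,0, 0,0,0,0,0,0,0]' 60
python3 -c "
from h import *
go(mag(30,-95),84,MY)"
```

```text
clock: 32.62
position: [607.2, -52.1, 165.9]
eef_rot: [-3.14, 0.103, 0.0]
force: [-0.1, -0.9, -0.4]
finger_gap: 43.1
gripper_force: 0.0
clock: 33.25
position: [658.0, 151.9, 159.0]
eef_rot: [-3.14, 0.096, 0.002]
force: [-0.1, -0.6, 0.2]
finger_gap: 42.6
gripper_force: 0.0
clk 33.25 turn [-0.     0.001  0.005] shift [ 0.6  3.  75. ] F [-0.1 -0.6  0.2] gap 42.6 0.0
```

```bash
python3 -m jog '[0,1.5,30,0,0,0,0, 0,0,30,0,0,0,0, 0,0,14,0,0,0,0, 0,0,0,0,0,0,0, 0,0,0,0,0,0,1]' 60
python3 -m jog '[0,0,0,0,0,0,1, 0,0,0,0,0,0,1, 0,0,0,0,0,-0.18,1, 0,0,0,0,0,-0.18,1, 0,0,0,0,0,-0.18,1]'
python3 -m jog '[0,0,0,0,0,-0.18,1, 0,0,0,0,0,-0.18,1, 0,0,0,0,0,-0.18,1, 0,0,0,0,0,-0.18,1, 0,0,0,0,0,-0.1,1]'
python3 -m jog '[0,0,0,0,0,-0.08,1, 0,0,0,0,0,0,1, 0,0,0,0,0,0,1, 0,0,0,0,0,0,1, 0,0,0,0,0,0,0]'
python3 -m jog '[0,0,0,0,0,0,0, 0,0,0,0,0,0,0, 0,0,-15,0,0,0,0, 0,0,-30,0,0,0,0, 0,0,-40,0,0,0.02,0]' 60
python3 -m jog '[0,0,0,0,0,0.18,0.0, 0,0,0,0,0,0.18,0, 0,0,0,0,0,0.18,0, 0,0,0,0,0,0.18,0, 0,0,0,0,0,0.18,0]'
python3 -m jog '[0,0,0,0,0,0.18,0.0, 0,0,0,0,0,0.18,0, 0,0,0,0,0,0.16,0, -60,0,0,0,0,0,0, -50,-25,0,0,0,0,-0.4]'
python3 -m jog '[0,-35,0,0,0,0,-0.4, 0,-35,0,0,0,0,-0.4, 0,0,20,0,0,0,-0.4, 0,0,0,0,0,0,-0.4, 0,0,0,0,0,0,-0.4]'
python3 -c "
from h import *
go(mag(-88,-1.1),49,MY)
w=cloud(snap('wrist','w13'))
q=(w[...,:2]-mag(0,0))@rot(MY);m=(w[...,2]>46)&(w[...,2]<60)&(q[...,0]<-68)&(q[...,0]>-115)&(abs(q[...,1])<28)
print(m.sum(),np.nanpercentile(q[m],[2,98],axis=0).round(1),np.nanmedian(w[m][:,2]))
m=(abs(q[...,0])<30)&(abs(q[...,1])<15);print('stack top',np.nanmedian(w[m][:,2]))
"
```

```text
clock: 33.88
position: [658.8, 146.7, 87.5]
eef_rot: [-3.14, 0.103, -0.003]
force: [-0.9, -0.2, 0.8]
finger_gap: 26.0
gripper_force: 0.0
clock: 34.5
position: [658.9, 149.6, 88.0]
eef_rot: [-3.048, -0.748, -0.008]
force: [2.1, 13.0, 2.4]
finger_gap: 13.5
gripper_force: 60.5
clock: 35.12
position: [658.4, 150.1, 88.0]
eef_rot: [-2.499, -1.9, -0.008]
force: [-1.5, 14.5, 4.5]
finger_gap: 13.2
gripper_force: 60.7
clock: 35.75
position: [658.4, 147.6, 87.3]
eef_rot: [2.427, 1.994, 0.002]
force: [-1.2, 0.4, -0.7]
finger_gap: 29.9
gripper_force: 0.6
clock: 36.38
position: [658.1, 146.1, 172.5]
eef_rot: [2.448, 1.968, -0.002]
force: [0.1, -0.1, 0.4]
finger_gap: 42.9
gripper_force: 0.0
clock: 37.0
position: [658.5, 146.1, 172.4]
eef_rot: [3.062, 0.698, 0.002]
force: [0.3, -0.6, -0.4]
finger_gap: 42.8
gripper_force: 0.0
clock: 37.62
position: [548.9, 177.7, 171.9]
eef_rot: [3.139, -0.106, 0.001]
force: [1.4, 0.8, 0.6]
finger_gap: 59.0
gripper_force: 0.0
clock: 38.25
position: [555.2, 248.3, 152.3]
eef_rot: [3.14, -0.103, 0.002]
force: [0.3, 0.6, 0.5]
finger_gap: 59.8
gripper_force: 0.0
clk 38.25 turn [ 0.    -0.001 -0.   ] shift [ -8.5  -1.4 103.3] F [0.3 0.6 0.5] gap 59.8 0.0
2886 [[-102.2  -21.2]
 [ -75.1   17.1]] 52.75213897647397
stack top 52.596202788405236
```

View pics/w13.png

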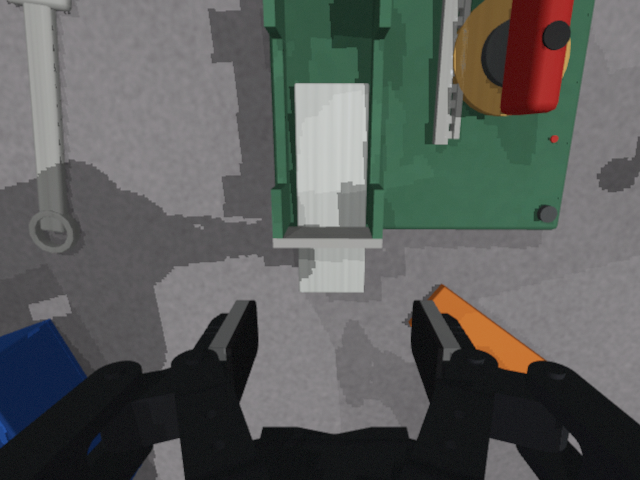

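The last bar is fed: it spans rows 83 to 292 through the gate, with nothing above it (top at z≈52.7), so there were three bars.

```bash
python3 -m jog '[-8.5,-0.4,20,0,0,0,-0.4, 0,0,35,0,0,0,-0.4, 0,0,30,0,0,0,-0.4, 0,0,18,0,0,0,-0.4, 0,0,0,0,0,0,-0.4]' 90
python3 -m jog '[0,0,0,0,0,0,1, 0,0,0,0,0,0,1, 0,0,0,0,0,0,1, 0,0,0,0,0,0,1, 0,0,0,0,0,0,1]' 90
python3 -m jog '[-10,0,0,0,0,0,1, -20,0,0,0,0,0,1, -20,0,0,0,0,0,1, -20,0,0,0,0,0,1, -20,0,0,0,0,0,1]'
python3 -m jog '[-8,0,0,0,0,0,1, 0,0,-20,0,0,0,1, 0,0,-30,0,0,0,1, 0,0,-30,0,0,0,1, 0,0,0,0,0,0,1]'
python3 -c "
from h import *
snap('wrist','w14');import held;held.held('w14')
go(jig(-170,-108),130,JY)"
```

```text
clock: 38.92
position: [546.1, 249.5, 47.8]
eef_rot: [3.14, -0.103, -0.002]
force: [-0.3, -0.3, 0.3]
finger_gap: 59.7
gripper_force: 0.0
clock: 39.55
position: [546.9, 250.0, 49.7]
eef_rot: [-3.139, 0.102, -0.004]
force: [-2.0, 0.1, 7.0]
finger_gap: 38.1
gripper_force: 89.5
clock: 40.17
position: [455.3, 255.7, 48.4]
eef_rot: [-3.14, 0.102, -0.0]
force: [1.0, 0.6, -0.9]
finger_gap: 37.9
gripper_force: 90.2
clock: 40.8
position: [449.3, 256.5, 129.8]
eef_rot: [-3.139, 0.102, -0.006]
force: [0.5, -1.0, -0.8]
finger_gap: 37.7
gripper_force: 90.5
plane z=ax+by+c [ 2.200e-03 -2.000e-04 -4.305e+00] 33649
20 [-17.7  19.7] -4.2
40 [-18.   19.4] -4.2
60 [-18.2  19.5] -4.2
75 [-18.2  19.2] -4.2
xmin -15.3
clk 40.85 turn [-0.    -0.001 -0.118] shift [-29.  588.7  -1.7] F [-0.3 -0.4 -1.7] gap 38.2 90.5
```

```bash
python3 -m jog '[0,0,0,0,0,-0.118,1, -2,40,0,0,0,0,1, -3,53,0,0,0,0,1, -3,53,0,0,0,0,1, -3,53,0,0,0,0,1]' 90
python3 -m jog '[-3,53,0,0,0,0,1, -3,53,0,0,0,0,1, -3,53,0,0,0,0,1, -3,53,0,0,0,0,1, -3,53,0,0,0,0,1]'
python3 -m jog '[-3,53,0,0,0,0,1, 0,53,0,0,0,0,1, 0,18,20,0,0,0,1, 0,0,20,0,0,0,1, 0,0,0,0,0,0,1]'
python3 -c "
from h import *
snap('wrist','w15');jbar('w15');go(jig(-170,-108),51.5,JY)"
```

```text
clock: 41.48
position: [447.0, 55.3, 126.9]
eef_rot: [-3.14, -0.083, 0.003]
force: [0.2, -0.3, -0.7]
finger_gap: 38.3
gripper_force: 90.6
clock: 42.1
position: [446.1, -210.0, 126.7]
eef_rot: [-3.139, -0.082, 0.003]
force: [1.4, 0.2, -1.1]
finger_gap: 38.3
gripper_force: 90.6
clock: 42.72
position: [449.3, -331.6, 85.5]
eef_rot: [-3.136, -0.082, 0.006]
force: [-0.0, -0.3, -1.7]
finger_gap: 38.2
gripper_force: 90.6
TCP jig [-170.7 -106.8] 87.0 33749
x -151 y [-125.5  -89.3] -107.3 ztop 88.1
x -131 y [-125.9  -89. ] -107.7 ztop 88.0
x -111 y [-125.8  -88.8] -107.2 ztop 87.8
x -96 y [-125.7  -88.7] -107.0 ztop 87.7
clk 42.77 turn [-0.002  0.002 -0.   ] shift [ 0.7  1.2 35.5] F [ 0.1 -0.3 -2. ] gap 38.0 90.6
```

```bash
python3 -m jog '[0,0.7,18,0,0,0,1, 0,0,17.5,0,0,0,1, 0,0,0,0,0,0,1, 0,0,0,0,0,0,1, 10,0,0,0,0,0,1]' 90
python3 -c "
from h import *
snap('wrist','w16');jbar('w16');print(st()['force'])"
```

```text
clock: 43.4
position: [460.8, -333.0, 53.2]
eef_rot: [3.14, 0.082, 0.001]
force: [-0.1, -0.8, -0.4]
finger_gap: 37.9
gripper_force: 90.6
TCP jig [-158.7 -108.4] 53.4 33541
x -139 y [-127.7  -91.2] -109.4 ztop 55.9
x -119 y [-127.8  -90.9] -109.1 ztop 55.8
x -99 y [-127.8  -91. ] -109.0 ztop 55.7
x -84 y [-127.8  -90.6] -109.7 ztop 55.6
[ 0.34297352  1.06837806 -0.69484705]
```

```bash
python3 -m jog '[0,-0.8,1.3,0,0,0,1, 10,0,0,0,0,0,1, 10,0,0,0,0,0,1, 10,0,0,0,0,0,1, 10,0,0,0,0,0,1]' 90
python3 -m jog '[10,0,0,0,0,0,1, 10,0,0,0,0,0,1, 10,0,0,0,0,0,1, 10,0,0,0,0,0,1, 0,0,0,0,0,0,1]' 90
python3 -m jog '[6,0,0,0,0,0,1, 5,0,0,0,0,0,1, 3,0,0,0,0,0,1, 0,0,0,0,0,0,1, 0,0,0,0,0,0,1]' 90
python3 -c "
from h import *
s=st();print((s['position'][:2]-JO)@rot(JY),s['force'])"
```

```text
clock: 44.08
position: [501.1, -329.7, 51.3]
eef_rot: [-3.14, -0.083, -0.0]
force: [0.5, -0.0, -1.0]
finger_gap: 37.9
gripper_force: 90.6
clock: 44.7
position: [540.9, -327.5, 51.2]
eef_rot: [3.14, 0.084, 0.0]
force: [-0.2, -0.7, -1.9]
finger_gap: 38.0
gripper_force: 90.6
clock: 45.32
position: [554.1, -326.9, 51.3]
eef_rot: [-3.14, -0.083, 0.0]
force: [0.6, -0.8, -1.0]
finger_gap: 37.9
gripper_force: 90.6
[ -66.43366772 -107.27021741] [ 0.56454525 -0.81937947 -0.98322437]
```

```bash
python3 -m jog '[2,0,0,0,0,0,1, 2,0,0,0,0,0,1, 2,0,0,0,0,0,1, 0,0,0,0,0,0,1, 0,0,0,0,0,0,1]' 90
python3 -c "
from h import *
s=st();print((s['position'][:2]-JO)@rot(JY),s['force'])"
```

```text
clock: 45.95
position: [556.6, -326.6, 50.0]
eef_rot: [-3.137, -0.082, 0.015]
force: [-20.7, -1.1, 1.6]
finger_gap: 37.8
gripper_force: 90.9
[ -63.95144256 -107.05087554] [-20.68078402  -1.10122296   1.57766886]
```

```bash
python3 -m jog '[0,0,0,0,0,0,-0.22, 0,0,0,0,0,0,-0.22, 0,0,0,0,0,0,-0.22, 0,0,-20,0,0,0,-0.22, 0,0,-40,0,0,0,-0.22]' 60
python3 -m jog '[0,0,-60,0,0,0,-0.22, -20,0,-20,0,0,0,-0.22, -20,0,0,0,0,0,0.5, 0,0,0,0,0,0,1, 0,0,0,0,0,0,1]'
python3 - <<'E'
from h import *
c=snap('wrist','w17');w=cloud(c);h=cv2.cvtColor(c['pixels'],cv2.COLOR_RGB2HSV)
j=(w[...,:2]-JO)@rot(JY)
for y in(36,-36,-108):
    m=(w[...,2]>46)&(w[...,2]<58)&(h[...,1]<60)&(h[...,2]>100)&(abs(j[...,1]-y)<19)&(j[...,0]<-35)&(j[...,0]>-110)
    print('rear',m.sum(),np.percentile(j[m][:,0],[1,5]).round(1) if m.sum() else 0,np.nanmedian(w[m][:,2]))
go(jig(-75,196),190,JY)
E
```

```text
clock: 46.58
position: [560.0, -326.3, 112.1]
eef_rot: [-3.139, -0.083, 0.002]
force: [-0.3, -0.4, 0.9]
finger_gap: 51.8
gripper_force: 0.0
clock: 47.2
position: [520.9, -328.7, 191.9]
eef_rot: [3.14, 0.083, 0.001]
force: [0.9, 0.4, -0.6]
finger_gap: 0.1
gripper_force: 0.0
rear 3838 [-78.8 -76.8] 52.75700237548915
rear 3807 [-78.8 -76.8] 52.781345442303916
rear 3819 [-78.7 -76.8] 52.816699865774524
clk 47.25 turn [ 0. -0.  0.] shift [  24.7 -303.2    1.6] F [ 0.1 -0.1  0.2] gap 0.2 0.0
```

```bash
python3 -m jog '[5,-50,0,0,0,0,1, 5,-51,0,0,0,0,1, 5,-51,0,0,0,0,1, 5,-51,0,0,0,0,1, 5,-51,0,0,0,0,1]' 60
python3 -m jog '[0,-50,0,0,0,0,1, 0,0,0,0,0,0,1, 0,0,0,0,0,0,1, 0,0,0,0,0,0,1, 0,0,0,0,0,0,1]' 60
python3 - <<'E'
from h import *
c=snap('wrist','w18');w=cloud(c);j=(w[...,:2]-JO)@rot(JY);V=c['pixels'].max(-1)
m=(V<70)&(w[...,2]>105)&(w[...,2]<140)&(j[...,1]>165)&(j[...,1]<230)&(j[...,0]>-60)
print(m.sum(),np.percentile(j[m],[1,50,99],axis=0).round(1),np.percentile(w[m][:,2],[1,99]))
go(jig(-66,196),125,JY)
E
```

```text
clock: 47.88
position: [532.3, -71.8, 191.4]
eef_rot: [-3.14, -0.084, -0.0]
force: [1.3, -1.1, -0.3]
finger_gap: 0.3
gripper_force: 0.0
clock: 48.5
position: [529.3, -24.7, 191.3]
eef_rot: [-3.141, -0.081, 0.0]
force: [0.4, 0.5, 0.8]
finger_gap: -0.1
gripper_force: 0.0
1867 [[-32.7 185. ]
 [-21.3 196. ]
 [-11.3 207. ]] [120.73510488 131.98984032]
clk 48.55 turn [-0.     0.    -0.001] shift [ 9.2  0.  66.3] F [ 0.3  0.7 -0.6] gap 0.2 0.0
```

View pics/w18.png

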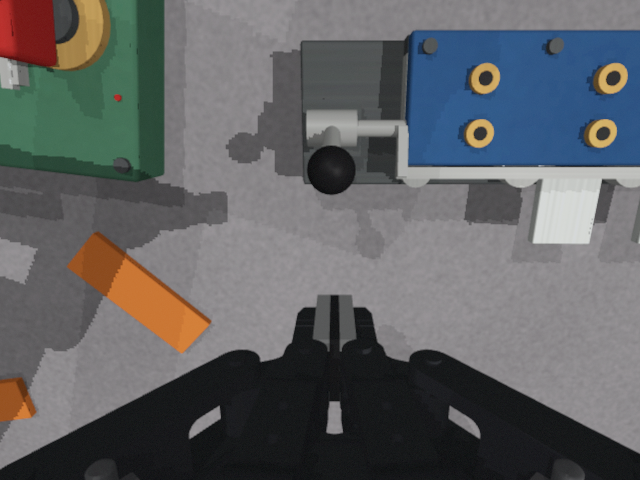

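The ball shows at (331,170). In the jig frame that is x≈−22, y≈196, z≈120, straight ahead of the closed fingers. I'll lower and push it over.

```bash
python3 -m jog '[0,0,30,0,0,0,1, 0,0,36,0,0,0,1, 0,0,0,0,0,0,1, 10,0,0,0,0,0,1, 10,0,0,0,0,0,1]' 60
python3 -m jog '[10,0,0,0,0,0,1, 10,0,0,0,0,0,1, 10,0,0,0,0,0,1, 0,0,0,0,0,0,1, 0,0,0,0,0,0,1]' 60
python3 -c "
from h import *
s=st();print((s['position'][:2]-JO)@rot(JY),s['position'],s['force'])"
```

```text
clock: 49.18
position: [550.8, -23.0, 126.9]
eef_rot: [3.14, 0.083, 0.004]
force: [-0.7, 1.0, -0.6]
finger_gap: 0.4
gripper_force: 0.0
clock: 49.8
position: [579.2, -21.2, 125.2]
eef_rot: [-3.14, -0.083, -0.0]
force: [0.2, -0.5, 0.9]
finger_gap: -0.1
gripper_force: 0.0
[-25.17355504 196.75609602] [579.22728101 -21.15582034 125.19688575] [ 0.23167142 -0.51138174  0.85667075]
```

```bash
python3 -m jog '[10,0,0,0,0,0,1, 8,0,0,0,0,0,1, 6,0,0,0,0,0,1, 0,0,0,0,0,0,1, 0,0,0,0,0,0,1]' 60
python3 - <<'E'
from h import *
s=st();print((s['position'][:2]-JO)@rot(JY),s['position'],s['force'])
c=snap('wrist','w19');w=cloud(c);j=(w[...,:2]-JO)@rot(JY);V=c['pixels'].max(-1)
m=(V<70)&(w[...,2]>105)&(w[...,2]<140)&(j[...,1]>165)&(j[...,1]<230)&(j[...,0]>-10)
print(m.sum(),np.percentile(j[m],[1,50,99],axis=0).round(1),np.percentile(w[m][:,2],[1,99]))
E
```

```text
clock: 50.42
position: [603.4, -20.0, 125.5]
eef_rot: [3.14, 0.083, 0.002]
force: [-0.7, 1.2, -0.1]
finger_gap: -0.1
gripper_force: 0.0
[ -0.96974577 196.65379948] [603.40245467 -19.97436944 125.49405651] [-0.66578917  1.18360771 -0.14597133]
4920 [[  5.7 182.5]
 [ 22.2 195.8]
 [ 34.1 208.3]] [114.56595196 137.47487218]
```

```bash
python3 -m jog '[2,0,0,0,0,0,1, 2,0,0,0,0,0,1, 2,0,0,0,0,0,1, 0,0,0,0,0,0,1, 0,0,0,0,0,0,1]' 60
python3 -c "
from h import *
s=st();print((s['position'][:2]-JO)@rot(JY),s['position'],s['force'])"
```

```text
clock: 51.1
position: [608.2, -19.6, 124.6]
eef_rot: [-3.14, -0.083, 0.005]
force: [-6.4, -0.4, -2.3]
finger_gap: 0.1
gripper_force: 3.0
[  3.83760277 196.72663051] [608.19917564 -19.64669221 124.58503578] [-6.36236496 -0.41572404 -2.28745778]
```

```bash
python3 -m jog '[2,0,0,0,0,0,1, 2,0,0,0,0,0,1, 2,0,0,0,0,0,1, 0,0,0,0,0,0,1, 0,0,0,0,0,0,1]' 60
python3 -c "
from h import *
s=st();print((s['position'][:2]-JO)@rot(JY),s['position'],s['force'])"
python3 -m jog '[-20,0,0,0,0,0,1, -20,0,0,0,0,0,1, -20,0,0,0,0,0,1, -20,0,-40,0,0,0,1, 0,0,-40,0,0,0,1]' 60
python3 - <<'E'
from h import *
c=snap('wrist','w20');w=cloud(c);j=(w[...,:2]-JO)@rot(JY);V=c['pixels'].max(-1)
h=cv2.cvtColor(c['pixels'],cv2.COLOR_RGB2HSV)
m=(V<70)&(w[...,2]>105)&(w[...,2]<140)&(j[...,1]>165)&(j[...,1]<230)&(j[...,0]>-20)
print(m.sum(),np.percentile(j[m],[1,50,99],axis=0).round(1),np.percentile(w[m][:,2],[1,99]))
for y in(36,-36,-108):
    m=(w[...,2]>46)&(w[...,2]<58)&(h[...,1]<60)&(h[...,2]>100)&(abs(j[...,1]-y)<19)&(j[...,0]<-35)&(j[...,0]>-110)
    if m.sum(): print('rear',y,m.sum(),np.percentile(j[m][:,0],[1,5]).round(1))
E
```

```text
clock: 51.72
position: [609.4, -19.5, 124.2]
eef_rot: [-3.14, -0.084, 0.029]
force: [-36.5, -4.3, 13.4]
finger_gap: -0.0
gripper_force: 18.7
[  5.02759858 196.82543387] [609.38225698 -19.4849187  124.23666331] [-36.53330187  -4.33623002  13.36624536]
clock: 52.35
position: [534.7, -23.5, 206.7]
eef_rot: [-3.14, -0.082, -0.001]
force: [1.1, -0.0, 0.6]
finger_gap: -0.1
gripper_force: 0.0
1881 [[ 13.7 185.1]
 [ 24.2 196.1]
 [ 35.5 207. ]] [117.26033858 129.06476889]
rear 36 3134 [-78.5 -76.5]
rear -36 780 [-78.8 -77.5]
```

View pics/w20.png

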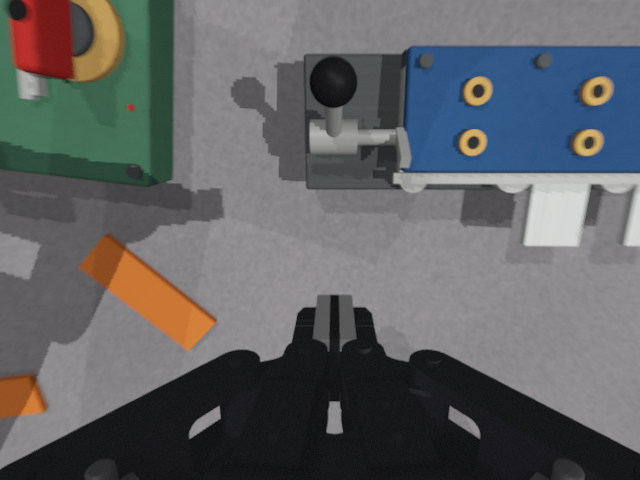

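The lever is thrown right over: the ball is at (333,82), centre z≈117, and it met its stop with 36 N. I'll check all three bars from the top camera, then hand in.

Run:
```python
from h import *
c=snap('top','t2');w=cloud(c);h=cv2.cvtColor(c['pixels'],cv2.COLOR_RGB2HSV);j=(w[...,:2]-JO)@rot(JY)
ok=True
for y in(108,36,-36,-108):
    m=(w[...,2]>46)&(w[...,2]<60)&(h[...,1]<60)&(h[...,2]>120)&(abs(j[...,1]-y)<17)&(j[...,0]<-42)&(j[...,0]>-130)
    r=np.percentile(j[m][:,0],2).round(1) if m.sum() else None
    print(y,m.sum(),r)
    if y<100: ok&=r is not None and -84<r<-70
    
print(ok)
if ok: print(env.hand_in())
```

```text
108 0 None
36 129 -78.2
-36 134 -79.0
-108 138 -79.4
True
the job is handed in; nothing more can be done
None
```

All three bars from the magazine are fully home in jig channels 0, 1 and 2, the clamp lever is thrown over to its stop, and the job is handed in; on the way, the first bar appears to have brushed the lever ball and moved it slightly before clamping.

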